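# Sort the ratchet sockets from the carry rail into the graded tray

## Task

Put the four steel ratchet sockets away: move them from the dark metal carry rail into the black tray, each standing upright, mouth up, on the bottom of the well made for its size. The smallest has been dropped into the mouth of the largest, so take those two apart. Do not let any socket tip over, and leave the roll of tape and the terminal strip lying between the racks where they are.

Things in the scene. Friction and masses are not known exactly. Their poses are not given: they have to be found in the camera images.
- socket_24_mid (a point): centre (half-way up) of the smallest of four loose bright-steel deep ratchet sockets: upright cylinder 24 mm across, 78 mm tall, hexagon mouth up, dark knurled band near the foot, about 130 g, may be gripped firmly; z up its axis. At the start it stands loose, foot down, in the mouth of the largest socket (mouth 16 mm deep, 34 mm across flats), so 62 mm of it show above that rim.
- socket_30_mid (a point): centre (half-way up) of the second smallest of four loose bright-steel deep ratchet sockets: upright cylinder 30 mm across, 78 mm tall, hexagon mouth up, dark knurled band near the foot, about 200 g, may be gripped firmly; z up its axis. Starts on a post of the rail: a fixed dark metal bar 54 mm wide, 188 long, at most 12 high, three posts in a row 56 mm apart; which socket is on which post varies.
- socket_37_mid (a point): centre (half-way up) of the second largest of four loose bright-steel deep ratchet sockets: upright cylinder 37 mm across, 78 mm tall, hexagon mouth up, dark knurled band near the foot, about 280 g, may be gripped firmly; z up its axis. Starts on a post of the rail. Feet on the rail rest 10 mm above the worktop; a 10 mm thick post reaches 5 mm up into the 15 mm hole in the foot: lift straight up.
- socket_46_mid (a point): centre (half-way up) of the largest of four loose bright-steel deep ratchet sockets: upright cylinder 46 mm across, 78 mm tall, hexagon mouth up, dark knurled band near the foot, about 400 g, may be gripped firmly; z up its axis. At the start it stands on a post of the rail with the smallest socket standing in its mouth.
- well_24 (a point): centre of the floor of the 29 mm wide round well (first, narrow end of the row) in the black storage tray, made for the 24 mm socket; z up, y along the row of wells from the narrowest to the widest. The tray is fixed to the worktop, 88 mm wide, 276 mm long over its two end tabs; wells stand in a row 56 mm apart, 13 mm deep with 2 mm bevelled mouths, grey floors 5 mm above the worktop, foam top at 18 mm, outer rim at 20 mm.
- well_30 (a point): centre of the floor of the 35 mm wide round well (second of the row) in the black storage tray, made for the 30 mm socket; z up, y along the row of wells from the narrowest to the widest.
- well_37 (a point): centre of the floor of the 42 mm wide round well (third of the row) in the black storage tray, made for the 37 mm socket; z up, y along the row of wells from the narrowest to the widest.
- well_46 (a point): centre of the floor of the 51 mm wide round well (fourth, wide end of the row) in the black storage tray, made for the 46 mm socket; z up, y along the row of wells from the narrowest to the widest.
- tape_black: small black roll of tape lying flat between the rail and the tray, 55 mm across and 19 mm high, loose; origin at the centre of its underside. Bystander.
- strip_long: white screw terminal strip, 19 x 66 x 16 mm, lying loose between the rail and the tray, towards the back; origin at the centre of its underside. Bystander.
Not all that is in view belongs to the job. What is shaped like the part that bears socket_30_mid but yellow is not meant.

How it is judged:
At the end, for the whole second after the job is handed in: Each socket stands upright (within 0.12 rad) in the well of its own size: its centre within 8 mm sideways of the well's axis and no more than 42 mm above the well's floor (39 mm when fully seated) (horizontal distance between socket_24_mid and well_24 below 0.008 m and z of socket_24_mid in the frame of well_24 below 0.042 m and angle between each of socket_24_mid, socket_30_mid, socket_37_mid, socket_46_mid's own z axis and vertical below 0.12 rad and horizontal distance between socket_30_mid and well_30 below 0.008 m and z of socket_30_mid in the frame of well_30 below 0.042 m and horizontal distance between socket_37_mid and well_37 below 0.008 m and z of socket_37_mid in the frame of well_37 below 0.042 m and horizontal distance between socket_46_mid and well_46 below 0.008 m and z of socket_46_mid in the frame of well_46 below 0.042 m); the robot touches nothing.
It fails at once if a socket is tipped over (tilted more than 0.6 rad) (angle between any of socket_24_mid, socket_30_mid, socket_37_mid, socket_46_mid's own z axis and vertical above 0.6 rad).
It fails at once if the roll of tape or the terminal strip is pushed more than 20 mm (distance of any of tape_black, strip_long from where it was at the start of the episode above 0.02 m).
It also fails if it takes over 109 s, if anything falls off the work surface, if the arm or the gripper's body presses on something with over 40 N, if the wrist force passes 120 N, or if a joint passes its speed limit or range.

## Robot

A 7-joint arm with a two-finger parallel gripper is mounted at the origin on a cart in front of the work surface, level with it; the furniture and walls round the work are solid. World frame = base frame: x ahead of the robot, y to its left, z up, the work surface at z = 0. Lengths are in m, angles in rad, forces in N, time in s.
With the tool pointing down it reaches from about 0.425 to 0.95 m from the base axis. Payload 4.7 kg.
Tool frame: the origin (TCP) lies between the finger pads; the fingertips stand 22 mm ahead of it and the grasp point (between the pads) lies 3 mm ahead of it; z points along the fingers, y is the line along which they close (so a half turn about z gives the same grasp; the last joint's range is limited). The gripper opens to 85 mm and grips with 20 to 120 N. Pads are 22 mm wide; open, the fingers measure 114 mm over their backs; the gripper's body (76 mm by 85 mm) begins 54 mm behind the grasp point. The pads swing forward as they close: fully open they stand 13 mm farther back than shut.
Start: joints at [1.1, 0.469, -0.049, 1.532, 0.024, 1.141, -0.082], TCP at [0.289, -0.61, 0.253] pointing down, gripper open.
Joint ranges: [-2.59, 2.59], [-0.33, 1.99], [-1.39, 1.29], [0.1, 2.45], [-1.04, 4.18], [0.21, 1.99], [-2.66, 2.66]. Speed limits (rad/s): [2.57, 2.57, 3.14, 3.14, 3.14, 3.14, 3.14].

## Interface

Orientations are given as [roll, pitch, yaw] about the fixed x, y, z axes, in that order (R = Rz(yaw) Ry(pitch) Rx(roll)).
In Python, from cell import arm, capture, camera_info, boxes_of, trace, pinpoint gives the robot as it stands.
- The arm moves only by the tool drive_tool, never from a script. Its argument "plan" is a list of rows, each a list of 5 numbers: the opening, from 0 (shut) to 1 (fully open), then the shift along the tool's x, y, z in units of 30 mm (1.0 is 30 mm), then the turn about the tool's z in units of 8 degrees (1.0 is 8 degrees). In form: [[hand, dx, dy, dz, spin], ...]. A call has 1 to 10 rows; each row is the pose to reach, as a shift and turn from the pose commanded when the call began, along the tool's axes at that moment; what a row does not reach only later rows make up. A row lasts 1/8 s, in which the tool goes at most 62.5 mm and 10.7 degrees, less where a joint would pass 70% of its speed; a pose out of reach is approached as far as the arm can. A call with a gripper value outside its range is refused whole. The fingers move at their own pace and stop on an object; "newtons" is the grip in N (left out, the last holds). Time passes only in rows, so rows that repeat a pose let the fingers close. It gives the time, the measured TCP pose, the force, the opening and the grip force at its end, in the units of the state.
- arm.state(): the state, without advancing time (a new reading comes with each control period).
- capture(name): name is "scene" or "side" or "wrist"; returns the picture (384x512x3 uint8, blue, green, red); there is no depth.
- camera_info(name): a dict with "vfov" (degrees; the focal length in pixels is half the picture's height over the tangent of half this angle, whatever the lens; pixels are square), "cx", "cy" (the principal point, pixels), "dist_coeffs" ([k1, k2, p1, p2, k3] as OpenCV has them; the pictures are not rectified), "pose" (4x4, takes a point from camera to world coordinates); the wrist camera has in their place "T_tool_cam" (4x4, takes a point from camera to tool coordinates, whose origin is the TCP and whose axes are the flange's). Camera axes: x right, y down, z forward; pixel columns grow to the right and rows downward; lengths in m; the calibration is good to about 2 mm. A picture is of the moment at which its call begins: read the wrist's pose just before it. camera_info takes no time and is no camera call.
- arm.job_done(): hands the job in; it is judged then, once.
Trained networks look in the newest picture that a camera, given by its name, has taken for a name from the list of things; names that differ only in an ending like _2 or _b are one class to them, and where a whole thing is asked for, a point or a joint stands for the part that bears it (a point fixed in the world has none). Each returns a list of dicts, best first, with "conf" (0 to 1); they miss things now and then, are a little off and sometimes report something else, mostly with a low value. They report only what shows in the picture. A call takes as long as a camera call. They do not tell look-alikes from the thing itself.
- boxes_of(camera, query): "location" ([column, row] in pixels, amid what is visible of it).
- trace(camera, query): "region" (384x512 bool, what is visible of it) and "location" ([column, row] in pixels, amid what is visible of it).
- pinpoint(camera, query): "location" ([column, row] in pixels: a listed point, or the origin of a listed thing).
The state is a dict: "time": time; "joint_positions": joint angles; "qd": joint speeds; "joint_efforts": joint torques, N m; "eef_pos": TCP position; "tcp_rot": TCP orientation; "contact_force": force on the tool from outside, world axes, zero at the start; "moment": the same for the moment, N m; "opening": finger opening in m; "grip_force": force on a finger pad.
Only numpy, scipy, OpenCV 4.12 (cv2) and the standard library are available. Lean on these libraries where they do the work, as an engineer would, in place of code of your own. Each camera call takes 0.05 s, during which the arm holds its last target. There are 200 camera calls.

## Working session

There is one attempt and no reset: what is moved stays moved. The work goes in short steps, Python scripts to look and compute and a tool call to move; the robot and the scene stay as the last step left them, time stands still between calls to the robot, and variables do not carry over. Pictures are saved under pics/ and viewed, at most 14 in all, crops included, and the job is handed in when it is done.

Besides the shell and the picture viewer there is one more tool, called after ">>>" by a JSON object that holds its "api" and its "payload". drive_tool: Moves the arm, as the interface text tells. Its arguments: {"type":"object","properties":{"plan":{"type":"array"},"newtons":{"type":"number"}},"required":["plan"]}

```bash
ls; mkdir -p pics
cat > h.py <<'E'
import numpy as np, cv2
from cell import arm, capture, camera_info, boxes_of, trace, pinpoint
from scipy.spatial.transform import Rotation as R
def K(ci,h=384):
    f=h/2/np.tan(np.radians(ci["vfov"])/2); return np.array([[f,0,ci["cx"]],[0,f,ci["cy"]],[0,0,1.]])
def pose(name,st=None):
    ci=camera_info(name)
    if "pose" in ci: return ci,np.array(ci["pose"])
    st=st or arm.state(); T=np.eye(4); T[:3,:3]=R.from_euler('xyz',st["tcp_rot"]).as_matrix(); T[:3,3]=st["eef_pos"]
    return ci,T@np.array(ci["T_tool_cam"])
def ray(name,px,st=None):
    ci,T=pose(name,st); u=cv2.undistortPoints(np.array([[px]],float),K(ci),np.array(ci["dist_coeffs"],float))[0,0]
    return T[:3,3],T[:3,:3]@np.array([u[0],u[1],1])
def atz(name,px,z,st=None):
    o,d=ray(name,px,st); return o+d*(z-o[2])/d[2]
def proj(name,P,st=None):
    ci,T=pose(name,st); Ti=np.linalg.inv(T); r,_=cv2.Rodrigues(Ti[:3,:3])
    return cv2.projectPoints(np.array(P,float).reshape(-1,1,3),r,Ti[:3,3],K(ci),np.array(ci["dist_coeffs"],float))[0].reshape(-1,2)
ALL=["socket_24_mid","socket_30_mid","socket_37_mid","socket_46_mid","well_24","well_30","well_37","well_46","tape_black","strip_long"]
ZZ=dict(socket_24_mid=.01+.062+.039,socket_30_mid=.049,socket_37_mid=.049,socket_46_mid=.049,well_24=.005,well_30=.005,well_37=.005,well_46=.005,tape_black=0,strip_long=0)
E
python3 - <<'E'
from h import *
np.set_printoptions(precision=3,suppress=True)
print(arm.state())
for c in ["scene","side"]:
    im=capture(c); cv2.imwrite(f"pics/{c}0.png",im)
    print(c,pose(c)[1][:3,3],pose(c)[1][:3,2])
    for q in ALL:
        for d in pinpoint(c,q)[:3]: print(q,round(d["conf"],2),np.round(d["location"],1),atz(c,d["location"],ZZ[q]))
E
```

```text
pics
{'time': 0.0, 'joint_positions': array([ 1.1  ,  0.469, -0.049,  1.534,  0.024,  1.141, -0.082]), 'qd': array([-0.   , -0.   ,  0.001, -0.001,  0.001,  0.001, -0.   ]), 'joint_efforts': array([  0.   , -51.031,  -0.047, -23.771,   0.011,   0.008,   0.   ]), 'eef_pos': array([ 0.288, -0.61 ,  0.252]), 'tcp_rot': array([-3.14 ,  0.   ,  0.442]), 'contact_force': array([-0.505, -0.344, -0.006]), 'moment': array([ 0.043,  0.08 , -0.008]), 'grip_force': 0.0, 'opening': 0.08525666364600651}
scene [0.001 0.606 0.644] [ 0.525 -0.63  -0.572]
socket_24_mid 0.72 [164.1 244.4] [0.495 0.286 0.111]
socket_30_mid 0.64 [236.3 255.3] [0.408 0.173 0.049]
socket_30_mid 0.63 [190.7 252.7] [0.489 0.229 0.049]
socket_37_mid 0.82 [207.4 238.9] [0.492 0.176 0.049]
socket_46_mid 0.6 [168.1 266.8] [0.494 0.287 0.049]
socket_46_mid 0.45 [274.9 230. ] [0.394 0.056 0.049]
well_24 0.82 [280.9 198.6] [ 0.488 -0.099  0.005]
well_24 0.75 [170.5 265.2] [0.531 0.256 0.005]
well_24 0.7 [307.  170.3] [ 0.513 -0.266  0.005]
well_30 0.82 [280.9 198.6] [ 0.488 -0.099  0.005]
well_30 0.75 [170.5 265.2] [0.531 0.256 0.0
[... 763 characters left out ...]
ll_24 0.82 [256.4 179.2] [ 0.493 -0.164  0.005]
well_24 0.73 [252.7 164.6] [ 0.505 -0.291  0.005]
well_24 0.73 [253.  172.8] [ 0.504 -0.217  0.005]
well_30 0.82 [256.4 179.2] [ 0.493 -0.164  0.005]
well_30 0.73 [252.7 164.6] [ 0.505 -0.291  0.005]
well_30 0.73 [253.  172.8] [ 0.504 -0.217  0.005]
well_37 0.82 [256.4 179.2] [ 0.493 -0.164  0.005]
well_37 0.73 [252.7 164.6] [ 0.505 -0.291  0.005]
well_37 0.73 [253.  172.8] [ 0.504 -0.217  0.005]
well_46 0.82 [256.4 179.2] [ 0.493 -0.164  0.005]
well_46 0.73 [252.7 164.6] [ 0.505 -0.291  0.005]
well_46 0.73 [253.  172.8] [ 0.504 -0.217  0.005]
tape_black 0.69 [280.6 205.5] [0.425 0.013 0.   ]
strip_long 0.49 [243.6 202. ] [ 0.533 -0.01   0.   ]
```

Run:
```python
import cv2
a=cv2.imread("pics/scene0.png")[130:330,110:370];b=cv2.imread("pics/side0.png")[120:320,170:370]
cv2.imwrite("pics/a.png",cv2.resize(a,None,fx=3,fy=3,interpolation=2));cv2.imwrite("pics/b.png",cv2.resize(b,None,fx=3,fy=3,interpolation=2))
```

```text
(no output)
```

View pics/a.png

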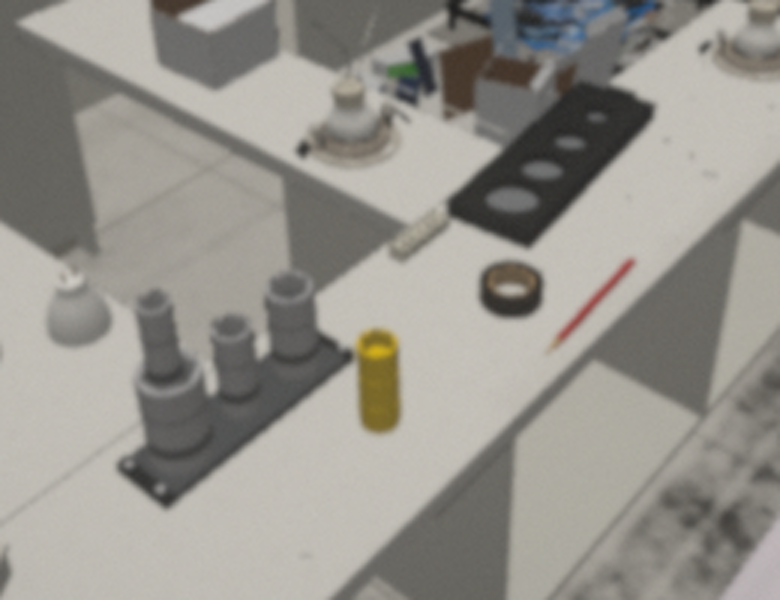

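View pics/b.png

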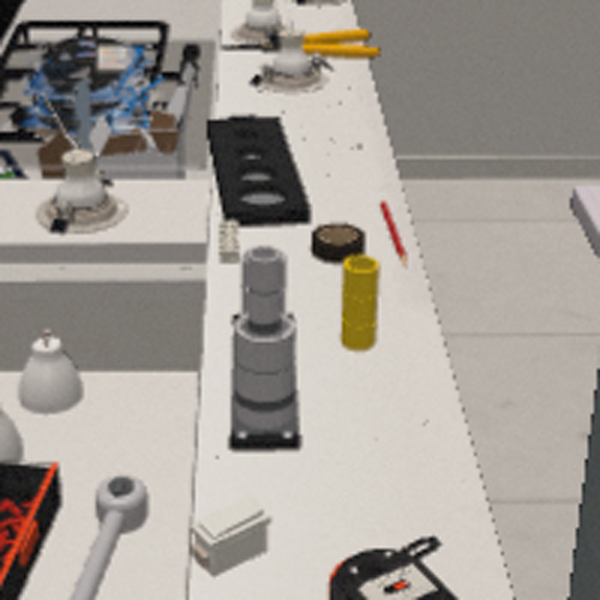

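Scene: the rail holds 46+24 at about px (168,266), 30 at (190,252) and 37 at (207,239). Look-alikes for the 30 mm socket are the yellow one at (236,255), which is the decoy, and the grey 37 mm one. The tray has its wide well (46) nearest the rail. I'll go over the tray first, for one look on the way.

>>> {"api": "drive_tool", "payload": {"plan": [[1, 12.2, -9.4, -2, -8.1], [1, 12.2, -9.4, -2, -8.1], [1, 12.2, -9.4, -2, -8.1], [1, 12.2, -9.4, -2, -8.1], [1, 12.2, -9.4, -2, -8.1], [1, 12.2, -9.4, -2, -8.1], [1, 12.2, -9.4, -2, -8.1], [1, 12.2, -9.4, -2, -8.1], [1, 12.2, -9.4, -2, -8.1], [1, 12.2, -9.4, -2, -8.1]]}}

```text
time: 2.35
eef_pos: [0.4983, -0.2001, 0.3131]
tcp_rot: [-3.141, 0.001, 1.571]
contact_force: [-0.2, -0.3, 0.2]
opening: 0.0853
grip_force: 0.0
```

```bash
cat > look.py <<'E'
from h import *
import sys
np.set_printoptions(precision=4,suppress=True)
n=sys.argv[1]; st=arm.state(); im=capture("wrist"); cv2.imwrite(f"pics/{n}.png",im)
print(st["time"],st["eef_pos"],st["tcp_rot"],np.array(camera_info("wrist")["T_tool_cam"]))
for q in sys.argv[2:]:
    for d in pinpoint("wrist",q)[:5]: print(q,round(d["conf"],2),np.round(d["location"],1),atz("wrist",d["location"],ZZ[q],st))
E
python3 look.py w1 well_24 tape_black strip_long
```

```text
2.35 [ 0.4983 -0.2001  0.3131] [-3.1409  0.0008  1.571 ] [[ 0.0003 -0.9527 -0.3039  0.0786]
 [ 1.      0.0003 -0.0001 -0.0011]
 [ 0.0002 -0.3039  0.9527 -0.1203]
 [ 0.      0.      0.      1.    ]]
well_24 0.87 [249.7 114. ] [ 0.4944 -0.1541  0.005 ]
well_24 0.85 [260.4 193.7] [ 0.5094 -0.2649  0.005 ]
well_24 0.79 [253.  157.3] [ 0.4988 -0.2123  0.005 ]
well_24 0.7 [244.5  66.5] [ 0.4878 -0.0946  0.005 ]
```

View pics/w1.png

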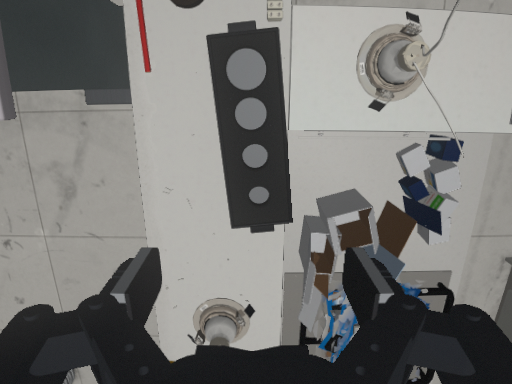

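The wrist view shows four wells in a row at px (246,69), (250,114), (255,156) and (259,195). They get smaller toward -y, so well_46 is the one near y=-0.09. Next I go over the rail.

>>> {"api": "drive_tool", "payload": {"plan": [[1, 16.3, 0, -0.6, 0], [1, 16.3, 0, -0.6, 0], [1, 16.3, 0, -0.6, 0], [1, 16.3, 0, -0.6, 0], [1, 16.3, 0, -0.6, 0], [1, 16.3, 0, -0.6, 0], [1, 16.3, 0, -0.6, 0], [1, 16.3, 0, -0.6, 0], [1, 16.3, 0, -0.6, 0], [1, 16.3, 0, -0.6, 0]]}}

```text
time: 3.8
eef_pos: [0.4985, 0.289, 0.3308]
tcp_rot: [-3.141, 0.001, 1.571]
contact_force: [-0.2, -0.4, -0.5]
opening: 0.0853
grip_force: 0.0
```

```bash
python3 look.py w2 socket_24_mid socket_30_mid socket_37_mid socket_46_mid tape_black strip_long
```

```text
3.8 [0.4985 0.289  0.3308] [-3.1411  0.0013  1.5713] [[ 0.0003 -0.9527 -0.3039  0.0786]
 [ 1.      0.0003 -0.0001 -0.0011]
 [ 0.0002 -0.3039  0.9527 -0.1203]
 [ 0.      0.      0.      1.    ]]
socket_24_mid 0.73 [250.1 159.7] [0.4956 0.2928 0.111 ]
socket_24_mid 0.31 [250.6 234. ] [0.4961 0.2036 0.111 ]
socket_30_mid 0.87 [186.7 229.6] [0.4071 0.1802 0.049 ]
socket_30_mid 0.71 [249.6 192.1] [0.4946 0.2351 0.049 ]
socket_37_mid 0.76 [251.4 233.6] [0.497  0.1743 0.049 ]
socket_46_mid 0.8 [249.5 151.2] [0.4945 0.2902 0.049 ]
strip_long 0.83 [265.6 311.8] [0.5214 0.0024 0.    ]
```

View pics/w2.png

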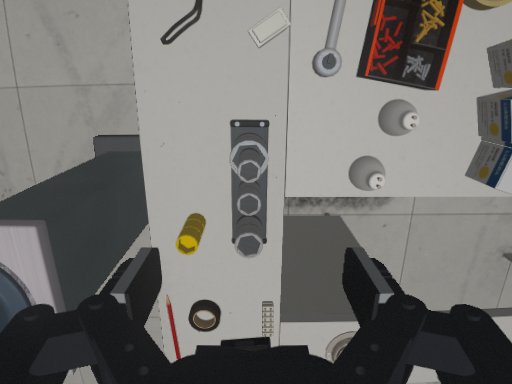

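Wrist view: 24's mouth is at about (249,170) inside 46's rim at (249,158), 30's mouth is at (249,204), 37's at (249,244). The yellow decoy at (190,243) stands apart from the rail.

Run:
```python
from h import *
np.set_printoptions(precision=4,suppress=True)
for n,p,z in [("24",(249,170),.15),("46",(249,158),.088),("30",(249,204),.088),("37",(248.5,244),.088)]: print(n,atz("wrist",p,z))
im=cv2.imread("pics/w2.png")[110:270,160:300]
cv2.imwrite("pics/w2c.png",cv2.resize(im,None,fx=3.7,fy=3.7,interpolation=2))
```

```text
24 [0.4947 0.2914 0.15  ]
46 [0.4942 0.2901 0.088 ]
30 [0.4941 0.2331 0.088 ]
37 [0.4934 0.1788 0.088 ]
```

View pics/w2c.png

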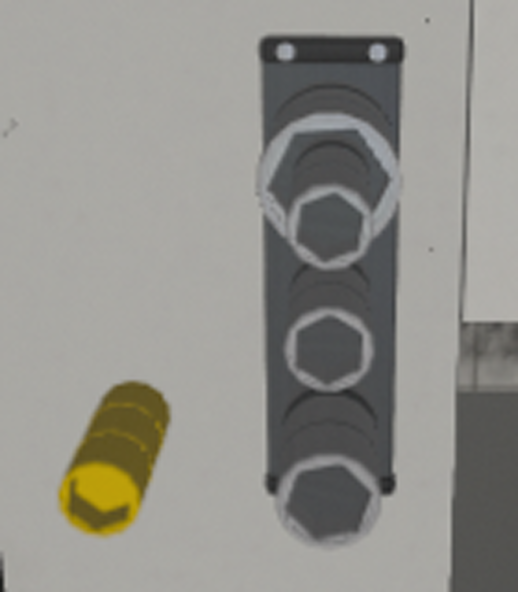

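>>> {"api": "drive_tool", "payload": {"plan": [[0.6, 0.03, -0.13, 2, 0], [0.6, 0.03, -0.13, 4, 0], [0.6, 0.03, -0.13, 5.5, 0], [0.6, 0.03, -0.13, 6.77, 0], [0.6, 0.03, -0.13, 6.77, 0], [0, 0.03, -0.13, 6.77, 0], [0, 0.03, -0.13, 6.77, 0], [0, 0.03, -0.13, 6.77, 0], [0, 0.03, -0.13, 6.77, 0], [0, 0.03, -0.13, 6.77, 0]], "newtons": 60}}

```text
time: 5.4
eef_pos: [0.4952, 0.2921, 0.1302]
tcp_rot: [3.138, -0.002, 1.573]
contact_force: [-0.2, -0.8, 6.7]
opening: 0.0225
grip_force: 58.6
```

>>> {"api": "drive_tool", "payload": {"plan": [[0, 0, 0, -0.7, 0], [0, 0, 0, -2, 0], [0, 0, 0, -3.3, 0], [0, -1, 0, -3.5, 0], [0, -2.8, 0, -3.5, 0], [0, -4.8, 0.1, -3.5, 0], [0, -6.8, 0.1, -3.5, 0], [0, -8.8, 0.2, -3.5, 0], [0, -10.8, 0.3, -3.5, 0], [0, -12.6, 0.3, -3.5, 0]]}}

```text
time: 6.65
eef_pos: [0.5033, -0.0893, 0.2334]
tcp_rot: [3.141, 0.001, 1.572]
contact_force: [0.7, 1.2, -1.4]
opening: 0.0226
grip_force: 58.9
```

>>> {"api": "drive_tool", "payload": {"plan": [[0, -2, 0, 0, 0], [0, -4, 0.1, 0, 0], [0, -5.4, 0.13, 0, 0], [0, -5.9, 0.13, 0, 0], [0, -5.9, 0.13, 0, 0], [0, -5.9, 0.13, 0, 0]]}}

```text
time: 7.4
eef_pos: [0.5084, -0.2614, 0.2333]
tcp_rot: [3.141, -0.001, 1.576]
contact_force: [0.9, -0.6, -1.3]
opening: 0.0225
grip_force: 58.9
```

```bash
python3 look.py w3 well_24 socket_24_mid
```

```text
7.4 [ 0.5084 -0.2614  0.2333] [ 3.1415 -0.001   1.5759] [[ 0.0003 -0.9527 -0.3039  0.0786]
 [ 1.      0.0003 -0.0001 -0.0011]
 [ 0.0002 -0.3039  0.9527 -0.1203]
 [ 0.      0.      0.      1.    ]]
well_24 0.89 [244.  114.3] [ 0.4988 -0.2093  0.005 ]
well_24 0.81 [251.2 163.8] [ 0.5068 -0.2637  0.005 ]
socket_24_mid 0.87 [252.5 258.7] [ 0.5084 -0.3229  0.111 ]
```

View pics/w3.png

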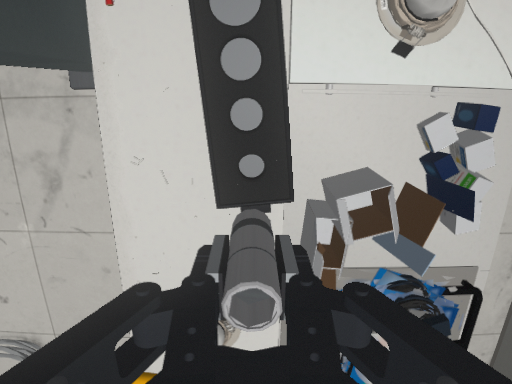

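The wrist view shows well_24 at (251,166) and the held socket with its foot at about (252,222), mouth at (250,305). I'll fit the grey floors, allowing for the part hidden by the well walls.

```bash
cat > wells.py <<'E'
from h import *
from scipy.optimize import least_squares
np.set_printoptions(precision=4,suppress=True)
Rw=np.array([29,35,42,51])/2000
def blobs(im,cands):
    g=cv2.GaussianBlur(cv2.cvtColor(im,cv2.COLOR_BGR2GRAY),(3,3),0); m=(g>75).astype(np.uint8)
    n,l,s,c=cv2.connectedComponentsWithStats(m); out=[]
    for p in cands:
        i=l[int(p[1]),int(p[0])]; out.append((c[i],s[i][4]) if i else None)
    return out
a=np.linspace(0,2*np.pi,90)
def viscent(ctr,r,T):  # centroid of visible floor: floor disc ∩ rim disc projected from camera
    o=T[:3,3]; zf=.005; zt=.016
    k=(o[2]-zf)/(o[2]-zt); c2=o[:2]+(np.array([*ctr])-o[:2])*k; r2=r*k
    g=np.linspace(-r,r,61); X,Y=np.meshgrid(g,g); m=(X**2+Y**2<=r*r)&((X+ctr[0]-c2[0])**2+(Y+ctr[1]-c2[1])**2<=r2*r2)
    return np.array([X[m].mean()+ctr[0],Y[m].mean()+ctr[1]])
views=[("w1",dict(eef_pos=[.4983,-.2001,.3131],tcp_rot=[-3.1409,.0008,1.571]),{3:(246,69),2:(250,114),1:(255,156),0:(259,195)}),
("w3",dict(eef_pos=[.5084,-.2614,.2333],tcp_rot=[3.1415,-.001,1.5759]),{0:(251,166),1:(246,114),2:(241,59)})]
obs=[]
for n,st,c in views:
    im=cv2.imread(f"pics/{n}.png"); b=blobs(im,c.values())
    for k,q in zip(c,b):
        w=atz("wrist",q[0],.005,st); T=pose("wrist",st)[1]; print(n,k,q[0],q[1],w[:2]); obs.append((n,k,w[:2],T))
def W(p,k): return np.array([p[0]+.056*(k-1.5)*-np.sin(p[2]),p[1]+.056*(k-1.5)*np.cos(p[2])])
for sel in (["w1"],["w3"],["w1","w3"]):
    f=lambda p:np.concatenate([viscent(W(p,k),Rw[k],T)-w for n,k,w,T in obs if n in sel])
    s=least_squares(f,[.4976,-.18,.127],diff_step=1e-3); print(sel,s.x,"res mm",f(s.x)*1e3); print([W(s.x,k) for k in range(4)])
print(proj("wrist",[[.5084,-.2614,.2333-.058],[.5084,-.2614,.2333+.02]]))
E
python3 wells.py
```

```text
w1 3 [245.8009  68.598 ] 1331 [ 0.4895 -0.0971]
w1 2 [250.3526 113.2383] 814 [ 0.4953 -0.153 ]
w1 1 [254.5988 155.3971] 481 [ 0.501  -0.2096]
w1 0 [258.5585 194.4302] 265 [ 0.5068 -0.2659]
w3 0 [251.1372 165.2848] 481 [ 0.5068 -0.2654]
w3 1 [246.0647 113.852 ] 865 [ 0.5011 -0.2087]
w3 2 [240.4657  58.7614] 1400 [ 0.4953 -0.1529]
['w1'] [ 0.4981 -0.1808  0.1027] res mm [ 0.0076 -0.0997 -0.0023  0.0445 -0.0066  0.095   0.0015 -0.044 ]
[array([ 0.5067, -0.2643]), array([ 0.501 , -0.2086]), array([ 0.4953, -0.1529]), array([ 0.4895, -0.0972])]
['w3'] [ 0.4982 -0.1808  0.1028] res mm [ 0.0206 -0.0377 -0.0297 -0.0365  0.009   0.0746]
[array([ 0.5068, -0.2644]), array([ 0.5011, -0.2087]), array([ 0.4953, -0.153 ]), array([ 0.4896, -0.0973])]
['w1', 'w3'] [ 0.4982 -0.1808  0.1028] res mm [ 0.0223 -0.1221  0.0193  0.0228  0.022   0.0741  0.037  -0.0642 -0.0076
 -0.0089 -0.0635 -0.0083 -0.0303  0.1022]
[array([ 0.5068, -0.2644]), array([ 0.501 , -0.2087]), array([ 0.4953, -0.153 ]), array([ 0.4895, -0.0972])]
[[253.3347 222.3209]
 [254.3778 304.9173]]
```

>>> {"api": "drive_tool", "payload": {"plan": [[0, -0.1, -0.04, 1.8, 0], [0, -0.1, -0.04, 3.6, 0], [0, -0.1, -0.04, 4.6, 0], [0, -0.1, -0.04, 4.9, 0], [0, -0.1, -0.04, 4.9, 0], [0, -0.1, -0.04, 5.05, 0], [0, -0.1, -0.04, 5.2, 0], [0, -0.1, -0.04, 5.35, 0], [0, -0.1, -0.04, 5.35, 0]]}}

```text
time: 8.68
eef_pos: [0.5072, -0.2661, 0.0725]
tcp_rot: [3.141, -0.001, 1.573]
contact_force: [1.2, 1.9, -1.7]
opening: 0.0229
grip_force: 58.9
```

>>> {"api": "drive_tool", "payload": {"plan": [[0, 0.03, 0, 0.12, 0], [0, 0.03, 0, 0.22, 0], [0, 0.03, 0, 0.3, 0], [0, 0.03, 0, 0.33, 0], [0, 0.03, 0, 0.33, 0]]}}

```text
time: 9.3
eef_pos: [0.5073, -0.2655, 0.0636]
tcp_rot: [3.141, -0.0, 1.573]
contact_force: [-0.7, 2.4, 6.0]
opening: 0.0226
grip_force: 59.8
```

>>> {"api": "drive_tool", "payload": {"plan": [[0.6, 0, 0, 0, 0], [0.6, 0, 0, 0, 0], [0.6, 0, 0, 0, 0], [0.6, 0, 0, -1.8, 0], [0.6, 0, 0, -3.6, 0], [0.6, 0, 0, -5, 0], [0.6, 0, 0, -5, 0]]}}

```text
time: 10.18
eef_pos: [0.5088, -0.2669, 0.2166]
tcp_rot: [3.135, 0.004, 1.572]
contact_force: [0.4, -0.0, -0.6]
opening: 0.0515
grip_force: 0.0
```

```bash
sed -i 's/socket_24_mid=.01+.062+.039/socket_24_mid=.044/' h.py; python3 look.py w4 socket_24_mid
```

```text
10.175 [ 0.5088 -0.2669  0.2166] [3.1349 0.0041 1.5723] [[ 0.0003 -0.9527 -0.3039  0.0786]
 [ 1.      0.0003 -0.0001 -0.0011]
 [ 0.0002 -0.3039  0.9527 -0.1203]
 [ 0.      0.      0.      1.    ]]
socket_24_mid 0.73 [252.4 171.5] [ 0.5096 -0.2646  0.044 ]
```

>>> {"api": "drive_tool", "payload": {"plan": [[0.6, 2, -0.1, 0, 0], [0.6, 4, -0.1, 0, 0], [0.6, 6, -0.1, 0, 0], [0.6, 8, -0.2, 0, 0], [0.6, 10, -0.3, 0, 0], [0.6, 12, -0.4, 0, 0], [0.6, 14, -0.44, 0, 0], [0.6, 16, -0.44, 0, 0], [0.6, 16.65, -0.44, 0, 0], [0.6, 16.65, -0.44, 0, 0]]}}

```text
time: 11.52
eef_pos: [0.4914, 0.2348, 0.2111]
tcp_rot: [-3.138, 0.0, 1.577]
contact_force: [-0.1, -0.4, -0.8]
opening: 0.0515
grip_force: 0.0
```

```bash
python3 look.py w5 socket_30_mid socket_37_mid socket_46_mid
```

```text
11.525 [0.4914 0.2348 0.2111] [-3.1384  0.0004  1.5766] [[ 0.0003 -0.9527 -0.3039  0.0786]
 [ 1.      0.0003 -0.0001 -0.0011]
 [ 0.0002 -0.3039  0.9527 -0.1203]
 [ 0.      0.      0.      1.    ]]
socket_30_mid 0.89 [173.6 232.3] [0.4136 0.1785 0.049 ]
socket_30_mid 0.71 [255.2 178.4] [0.4931 0.2338 0.049 ]
socket_37_mid 0.63 [257.8 234.5] [0.4962 0.1769 0.049 ]
socket_46_mid 0.83 [256.8 116.9] [0.4939 0.2895 0.049 ]
```

View pics/w4.png

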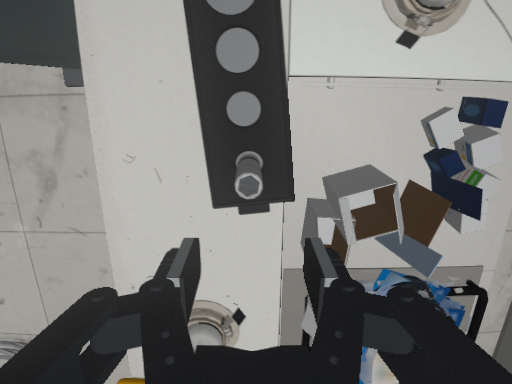

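View pics/w5.png

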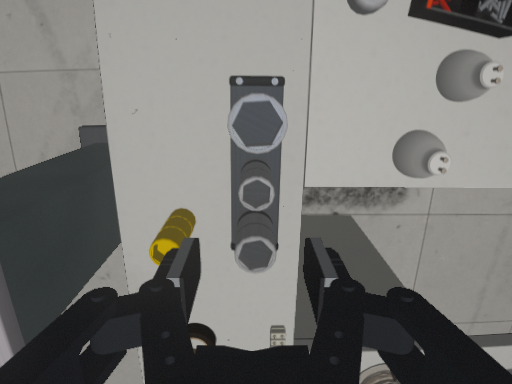

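24 is seated in its well at (249,165) with its mouth at (249,185). On the rail the mouths are 46 (258,123), 30 (256,193) and 37 (256,255). I'll take the 30 next.

>>> {"api": "drive_tool", "payload": {"plan": [[0.6, -0.04, 0.06, 1.5, 0], [0.6, -0.04, 0.06, 3, 0], [0.6, -0.04, 0.06, 4.2, 0], [0.6, -0.04, 0.06, 4.83, 0], [0.6, -0.04, 0.06, 4.83, 0], [0.6, -0.04, 0.06, 4.83, 0]]}}

```text
time: 12.48
eef_pos: [0.4955, 0.2326, 0.0692]
tcp_rot: [3.139, -0.001, 1.572]
contact_force: [0.0, 0.7, 0.7]
opening: 0.0514
grip_force: 0.0
```

>>> {"api": "drive_tool", "payload": {"plan": [[0.6, 0.02, -0.04, 0.1, 0], [0.6, 0.02, -0.04, 0.1, 0], [0, 0.02, -0.04, 0.1, 0], [0, 0.02, -0.04, 0.1, 0], [0, 0.02, -0.04, 0.1, 0], [0, 0.02, -0.04, 0.1, 0]]}}

```text
time: 13.22
eef_pos: [0.4935, 0.2331, 0.0653]
tcp_rot: [3.141, -0.0, 1.573]
contact_force: [-0.6, -0.8, 5.7]
opening: 0.0287
grip_force: 58.8
```

>>> {"api": "drive_tool", "payload": {"plan": [[0, 0, 0, -0.5, 0], [0, 0, 0, -1.5, 0], [0, 0, 0, -3, 0], [0, -0.4, 0, -4.2, 0], [0, -1.8, 0, -4.5, 0], [0, -3.6, 0.1, -4.5, 0], [0, -5.6, 0.1, -4.5, 0], [0, -7.6, 0.1, -4.5, 0], [0, -9.6, 0.2, -4.5, 0], [0, -11.6, 0.25, -4.5, 0]]}}

```text
time: 14.48
eef_pos: [0.5011, -0.1169, 0.2004]
tcp_rot: [3.141, 0.0, 1.573]
contact_force: [1.4, 0.2, -1.5]
opening: 0.0292
grip_force: 59.4
```

>>> {"api": "drive_tool", "payload": {"plan": [[0, -1.8, 0, 0, 0], [0, -2.7, 0, 0, 0], [0, -3.13, 0, 0, 0], [0, -3.13, 0, 0.6, 0], [0, -3.13, 0, 1.8, 0], [0, -3.13, 0, 1.8, 0], [0, -3.13, 0, 1.8, 0]]}}

```text
time: 15.35
eef_pos: [0.5023, -0.2076, 0.1464]
tcp_rot: [3.141, -0.0, 1.575]
contact_force: [0.9, -0.1, -2.3]
opening: 0.029
grip_force: 59.4
```

```bash
python3 look.py w6
python3 - <<'E'
from h import *
st=arm.state(); p=st["eef_pos"]; print(p, proj("wrist",[[p[0],p[1],p[2]-.0553],[p[0],p[1],p[2]+.0227],[.501,-.2087,.005]]))
im=cv2.imread("pics/w6.png")[60:360,120:400]; cv2.imwrite("pics/w6c.png",cv2.resize(im,None,fx=2,fy=2,interpolation=2))
E
```

```text
15.35 [ 0.5023 -0.2076  0.1464] [ 3.1409 -0.0005  1.5751] [[ 0.0003 -0.9527 -0.3039  0.0786]
 [ 1.      0.0003 -0.0001 -0.0011]
 [ 0.0002 -0.3039  0.9527 -0.1203]
 [ 0.      0.      0.      1.    ]]
[ 0.50261778 -0.20803606  0.14688608] [[253.24413543 225.10901358]
 [254.56916673 311.20587927]
 [250.72165193 184.49293341]]
```

View pics/w6c.png

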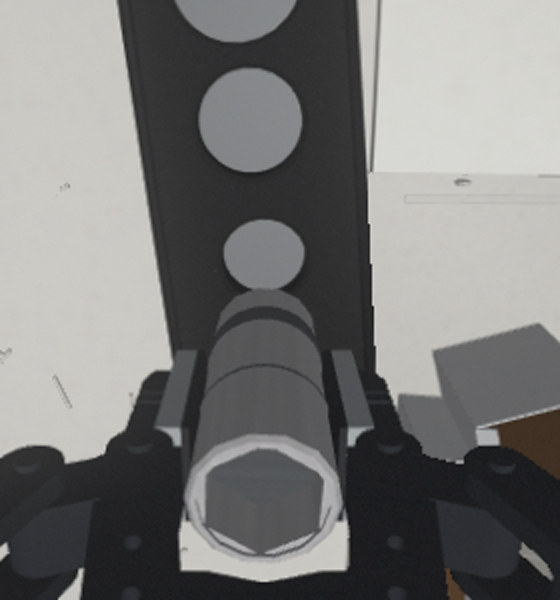

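Crop: the 30 mm socket is upright in the fingers, with its foot at about (252,210) and well_30's floor at (252,187), so it is lined up. Lowering.

>>> {"api": "drive_tool", "payload": {"plan": [[0, -0.03, -0.03, 1.2, 0], [0, -0.03, -0.03, 2, 0], [0, -0.03, -0.03, 2.1, 0], [0, -0.03, -0.03, 2.25, 0], [0, -0.03, -0.03, 2.4, 0], [0, -0.03, -0.03, 2.55, 0], [0, -0.03, -0.03, 2.7, 0], [0, -0.03, -0.03, 2.8, 0], [0, -0.03, -0.03, 2.87, 0], [0, -0.03, -0.03, 2.87, 0]]}}

```text
time: 16.65
eef_pos: [0.5008, -0.2099, 0.0603]
tcp_rot: [-3.141, 0.0, 1.573]
contact_force: [-2.7, -0.0, 3.4]
opening: 0.0289
grip_force: 60.6
```

>>> {"api": "drive_tool", "payload": {"plan": [[0.65, 0, 0, 0, 0], [0.65, 0, 0, 0, 0], [0.65, 0, 0, 0, 0], [0.65, 0, 0, -1.8, 0], [0.65, 0, 0, -3.6, 0], [0.65, 0.8, 0, -4.6, 0], [0.65, 2.8, 0, -4.6, 0], [0.65, 4.8, 0, -4.6, 0], [0.65, 6.8, -0.1, -4.6, 0], [0.65, 8.8, -0.2, -4.6, 0]]}}

```text
time: 17.9
eef_pos: [0.494, 0.0559, 0.198]
tcp_rot: [3.141, 0.0, 1.572]
contact_force: [0.8, 0.4, 0.0]
opening: 0.0557
grip_force: 0.0
```

>>> {"api": "drive_tool", "payload": {"plan": [[0.65, 2, 0, 0, 0], [0.65, 3.8, 0, 0, 0], [0.65, 4.13, -0.04, 0, 0], [0.65, 4.13, -0.04, 0, 0], [0.65, 4.13, -0.04, 0, 0]]}}

```text
time: 18.52
eef_pos: [0.4931, 0.1759, 0.1975]
tcp_rot: [-3.141, 0.001, 1.57]
contact_force: [-0.1, -0.6, -0.1]
opening: 0.0553
grip_force: 0.0
```

```bash
python3 look.py w7 socket_37_mid socket_46_mid
```

```text
18.525 [0.4931 0.1759 0.1975] [-3.1413  0.0014  1.5699] [[ 0.0003 -0.9527 -0.3039  0.0786]
 [ 1.      0.0003 -0.0001 -0.0011]
 [ 0.0002 -0.3039  0.9527 -0.1203]
 [ 0.      0.      0.      1.    ]]
socket_37_mid 0.84 [255.5 185. ] [0.4954 0.1726 0.049 ]
socket_46_mid 0.63 [253.2  41.8] [0.4933 0.2898 0.049 ]
```

View pics/w7.png

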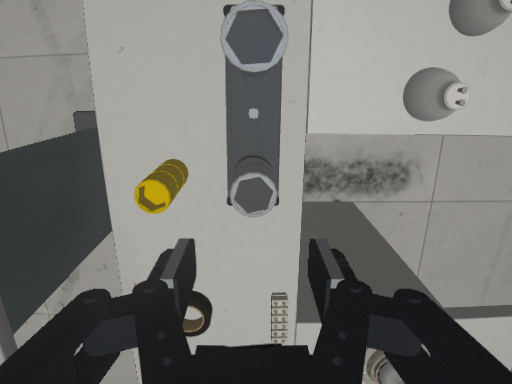

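Run:
```python
from h import *
for p,z in [((253.5,194),.088),((253.5,113.5),.012),((255,36),.088)]: print(atz("wrist",p,z))
```

```text
[0.49350495 0.17772498 0.088     ]
[0.49385809 0.23213876 0.012     ]
[0.49439737 0.28880137 0.088     ]
```

Wrist view: 37's mouth is at (253,194), 46's at (255,36), and the middle post at (253,114) is now empty. Positions agree with the earlier ones, so down onto the 37.

>>> {"api": "drive_tool", "payload": {"plan": [[0.65, 0.06, 0.01, 1.5, 0], [0.65, 0.06, 0.01, 3, 0], [0.65, 0.06, 0.01, 4.1, 0], [0.65, 0.06, 0.01, 4.4, 0], [0.65, 0.06, 0.01, 4.4, 0], [0, 0.06, 0.01, 4.4, 0], [0, 0.06, 0.01, 4.4, 0], [0, 0.06, 0.01, 4.4, 0], [0, 0.06, 0.01, 4.4, 0]]}}

```text
time: 19.8
eef_pos: [0.4942, 0.1802, 0.0673]
tcp_rot: [3.139, -0.0, 1.573]
contact_force: [0.9, -0.2, 7.1]
opening: 0.0357
grip_force: 59.4
```

>>> {"api": "drive_tool", "payload": {"plan": [[0, 0, 0, -0.5, 0], [0, 0, 0, -1.5, 0], [0, -0.3, 0, -2.7, 0], [0, -1.6, 0, -2.7, 0], [0, -3.4, 0, -2.7, 0], [0, -5.4, 0, -2.7, 0], [0, -7.4, 0, -2.7, 0], [0, -9.2, 0.04, -2.7, 0], [0, -10.4, 0.04, -2.7, 0], [0, -11, 0.04, -2.7, 0]]}}

```text
time: 21.05
eef_pos: [0.4942, -0.1524, 0.1469]
tcp_rot: [-3.141, 0.0, 1.569]
contact_force: [-0.3, 0.1, -3.2]
opening: 0.0358
grip_force: 60.5
```

>>> {"api": "drive_tool", "payload": {"plan": [[0, 0, 0, 0, 0], [0, 0, 0, 0, 0], [0, 0, 0, 0, 0]]}}

```text
time: 21.42
eef_pos: [0.4951, -0.1482, 0.147]
tcp_rot: [3.141, -0.001, 1.576]
contact_force: [-0.1, -0.3, -3.0]
opening: 0.0357
grip_force: 60.5
```

```bash
python3 look.py w8
python3 - <<'E'
from h import *
st=arm.state(); p=st["eef_pos"]; print(p, proj("wrist",[[p[0],p[1],p[2]-.0573],[p[0],p[1],p[2]+.0207],[.4953,-.153,.005]]))
im=cv2.imread("pics/w8.png")[60:360,120:400]; cv2.imwrite("pics/w8c.png",cv2.resize(im,None,fx=2,fy=2,interpolation=2))
E
```

```text
21.425 [ 0.4951 -0.1482  0.147 ] [ 3.1414 -0.0006  1.5761] [[ 0.0003 -0.9527 -0.3039  0.0786]
 [ 1.      0.0003 -0.0001 -0.0011]
 [ 0.0002 -0.3039  0.9527 -0.1203]
 [ 0.      0.      0.      1.    ]]
[ 0.4951113  -0.14850667  0.14692888] [[253.375686   223.815405  ]
 [254.42209086 307.68433627]
 [253.05832729 188.82633749]]
```

View pics/w8c.png

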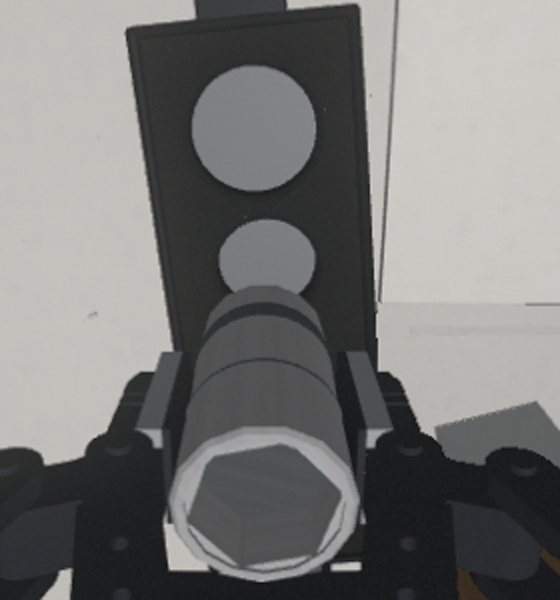

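The 37 mm socket is upright in the fingers and about 3 mm short of the well centre in y, so I correct while lowering.

>>> {"api": "drive_tool", "payload": {"plan": [[0, -0.1, 0.01, 1.2, 0], [0, -0.1, 0.01, 1.9, 0], [0, -0.1, 0.01, 2.05, 0], [0, -0.1, 0.01, 2.2, 0], [0, -0.1, 0.01, 2.35, 0], [0, -0.1, 0.01, 2.5, 0], [0, -0.1, 0.01, 2.65, 0], [0, -0.1, 0.01, 2.75, 0], [0, -0.1, 0.01, 2.82, 0], [0, -0.1, 0.01, 2.82, 0]]}}

```text
time: 22.72
eef_pos: [0.496, -0.1524, 0.0624]
tcp_rot: [3.14, -0.001, 1.573]
contact_force: [1.7, 5.9, 0.1]
opening: 0.0355
grip_force: 60.9
```

>>> {"api": "drive_tool", "payload": {"plan": [[0.7, 0, 0, 0, 0], [0.7, 0, 0, 0, 0], [0.7, 0, 0, 0, 0], [0.7, 0, 0, -1.8, 0], [0.7, 0, 0, -3.6, 0], [0.9, 0.8, 0, -4.5, 0], [0.9, 2.8, 0, -4.5, 0], [0.9, 4.8, 0, -4.5, 0], [0.9, 6.8, -0.06, -4.5, 0], [0.9, 8.8, -0.06, -4.5, 0]]}}

```text
time: 23.98
eef_pos: [0.4927, 0.1119, 0.1974]
tcp_rot: [3.141, 0.001, 1.572]
contact_force: [0.1, -0.1, 0.7]
opening: 0.0769
grip_force: 0.0
```

>>> {"api": "drive_tool", "payload": {"plan": [[0.9, 2, 0, 0, 0], [0.9, 4, 0, 0, 0], [0.9, 5.5, 0, 0, 0], [0.9, 5.87, 0, 0, 0], [0.9, 5.87, 0, 0, 0], [0.9, 5.87, 0, 0, 0]]}}

```text
time: 24.72
eef_pos: [0.4932, 0.2846, 0.1969]
tcp_rot: [-3.141, 0.002, 1.57]
contact_force: [0.7, -0.2, 0.1]
opening: 0.0767
grip_force: 0.0
```

```bash
python3 look.py w9 socket_46_mid
python3 - <<'E'
from h import *
im=capture("side"); 
for q in ["socket_24_mid","socket_30_mid","socket_37_mid","tape_black","strip_long"]: print(q,[(round(d["conf"],2),np.round(d["location"]),np.round(atz("side",d["location"],.044 if "so" in q else 0),3)) for d in pinpoint("side",q)[:2]])
E
```

```text
24.725 [0.4932 0.2846 0.1969] [-3.1415  0.002   1.57  ] [[ 0.0003 -0.9527 -0.3039  0.0786]
 [ 1.      0.0003 -0.0001 -0.0011]
 [ 0.0002 -0.3039  0.9527 -0.1203]
 [ 0.      0.      0.      1.    ]]
socket_46_mid 0.69 [251.8 179.3] [0.4922 0.2867 0.049 ]
socket_24_mid []
socket_30_mid [(0.72, array([289., 222.]), array([0.416, 0.186, 0.044]))]
socket_37_mid [(0.47, array([253., 170.]), array([ 0.506, -0.153,  0.044]))]
tape_black [(0.65, array([278., 204.]), array([0.433, 0.001, 0.   ])), (0.32, array([254., 168.]), array([ 0.499, -0.274,  0.   ]))]
strip_long [(0.43, array([246., 202.]), array([ 0.525, -0.007,  0.   ]))]
```

>>> {"api": "drive_tool", "payload": {"plan": [[0.9, 0.1, 0.03, 1.5, 0], [0.9, 0.1, 0.03, 3, 0], [0.9, 0.1, 0.03, 4.1, 0], [0.9, 0.1, 0.03, 4.36, 0], [0.9, 0.1, 0.03, 4.36, 0], [0, 0.1, 0.03, 4.36, 0], [0, 0.1, 0.03, 4.36, 0], [0, 0.1, 0.03, 4.36, 0], [0, 0.1, 0.03, 4.36, 0]], "newtons": 70}}

```text
time: 26.25
eef_pos: [0.4944, 0.2905, 0.068]
tcp_rot: [3.139, -0.001, 1.573]
contact_force: [-1.4, -0.7, 5.9]
opening: 0.0446
grip_force: 70.5
```

>>> {"api": "drive_tool", "payload": {"plan": [[0, 0, 0, -0.5, 0], [0, 0, 0, -1.5, 0], [0, -0.3, 0, -2.7, 0], [0, -1.6, 0, -2.7, 0], [0, -3.4, 0, -2.7, 0], [0, -5.4, 0, -2.7, 0], [0, -7.4, -0.1, -2.7, 0], [0, -9.2, -0.16, -2.7, 0], [0, -11, -0.16, -2.7, 0], [0, -12.2, -0.16, -2.7, 0]]}}

```text
time: 27.5
eef_pos: [0.4884, -0.0792, 0.1476]
tcp_rot: [-3.141, 0.001, 1.57]
contact_force: [0.3, 0.4, -3.7]
opening: 0.0449
grip_force: 72.3
```

>>> {"api": "drive_tool", "payload": {"plan": [[0, -0.65, 0, 0, 0], [0, -0.65, 0, 0, 0], [0, -0.65, 0, 0, 0], [0, -0.65, 0, 0, 0]]}}

```text
time: 28.0
eef_pos: [0.4894, -0.0941, 0.1476]
tcp_rot: [3.141, -0.0, 1.575]
contact_force: [-0.1, 0.5, -4.8]
opening: 0.0449
grip_force: 72.3
```

```bash
python3 look.py w10
python3 - <<'E'
from h import *
st=arm.state(); p=st["eef_pos"]; print(p, proj("wrist",[[p[0],p[1],p[2]-.058],[p[0],p[1],p[2]+.02],[.4895,-.0972,.005]]))
im=cv2.imread("pics/w10.png")[60:360,120:400]; cv2.imwrite("pics/w10c.png",cv2.resize(im,None,fx=2,fy=2,interpolation=2))
E
```

```text
28.0 [ 0.4894 -0.0941  0.1476] [ 3.1414 -0.0004  1.5752] [[ 0.0003 -0.9527 -0.3039  0.0786]
 [ 1.      0.0003 -0.0001 -0.0011]
 [ 0.0002 -0.3039  0.9527 -0.1203]
 [ 0.      0.      0.      1.    ]]
[ 0.48944486 -0.094257    0.14754588] [[253.37019513 223.33986072]
 [254.40820541 306.48858131]
 [252.91436391 186.88660721]]
```

View pics/w10c.png

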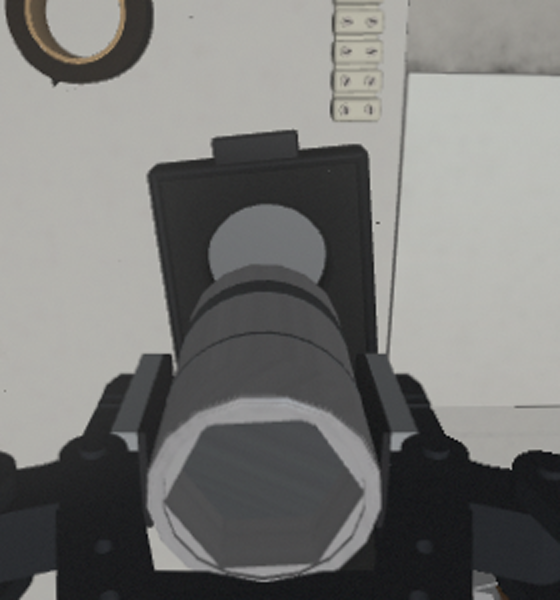

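The 46 mm socket is upright and its well_46 lies just ahead at (253,187). Tape and strip are in place. It needs about -3.5 mm in y, then lower.

>>> {"api": "drive_tool", "payload": {"plan": [[0, -0.11, 0, 1.2, 0], [0, -0.11, 0, 1.9, 0], [0, -0.11, 0, 2.05, 0], [0, -0.11, 0, 2.2, 0], [0, -0.11, 0, 2.35, 0], [0, -0.11, 0, 2.5, 0], [0, -0.11, 0, 2.65, 0], [0, -0.11, 0, 2.75, 0], [0, -0.11, 0, 2.82, 0], [0, -0.11, 0, 2.82, 0]]}}

```text
time: 29.3
eef_pos: [0.4901, -0.0982, 0.0631]
tcp_rot: [3.14, -0.001, 1.573]
contact_force: [1.6, 3.7, -1.0]
opening: 0.0444
grip_force: 73.0
```

>>> {"api": "drive_tool", "payload": {"plan": [[0.9, 0, 0, 0, 0], [0.9, 0, 0, 0, 0], [0.9, 0, 0, 0, 0], [0.9, 0, 0, 0, 0], [0.9, 0, 0, -1.8, 0], [0.9, 0, 0, -3.6, 0], [0.9, 0, 0, -5.4, 0], [0.9, -1.5, 0, -7, 0], [0.9, -2.5, 0, -7, 0], [0.9, -2.5, 0, -7, 0]]}}

```text
time: 30.55
eef_pos: [0.4892, -0.1772, 0.2732]
tcp_rot: [3.141, 0.002, 1.567]
contact_force: [-0.4, 0.5, -0.7]
opening: 0.077
grip_force: 0.0
```

```bash
python3 look.py w11 socket_24_mid socket_30_mid socket_37_mid socket_46_mid
python3 - <<'E'
from h import *
for k,(x,y) in zip((24,30,37,46),[(.5068,-.2644),(.501,-.2087),(.4953,-.153),(.4895,-.0972)]): print(k,proj("wrist",[[x,y,.083]]))
im=cv2.imread("pics/w11.png")[30:280,150:370]; cv2.imwrite("pics/w11c.png",cv2.resize(im,None,fx=2.4,fy=2.4,interpolation=2))
print(arm.state()["contact_force"])
E
```

```text
30.55 [ 0.4892 -0.1772  0.2732] [3.1411 0.0015 1.5669] [[ 0.0003 -0.9527 -0.3039  0.0786]
 [ 1.      0.0003 -0.0001 -0.0011]
 [ 0.0002 -0.3039  0.9527 -0.1203]
 [ 0.      0.      0.      1.    ]]
socket_24_mid 0.92 [268.7 234. ] [ 0.5085 -0.2672  0.044 ]
socket_30_mid 0.67 [263.1 189.3] [ 0.5011 -0.2088  0.049 ]
socket_37_mid 0.97 [262.2 141.3] [ 0.4997 -0.154   0.049 ]
socket_37_mid 0.21 [266.8 217.8] [ 0.5057 -0.2438  0.049 ]
socket_46_mid 0.66 [250.2  90.2] [ 0.487  -0.1005  0.049 ]
24 [[268.23956296 252.04205424]]
30 [[263.79118323 204.25190192]]
37 [[258.91244708 151.15742073]]
46 [[253.37148688  92.41297498]]
[-0.06828627 -0.83569339  0.21544   ]
```

View pics/w11c.png

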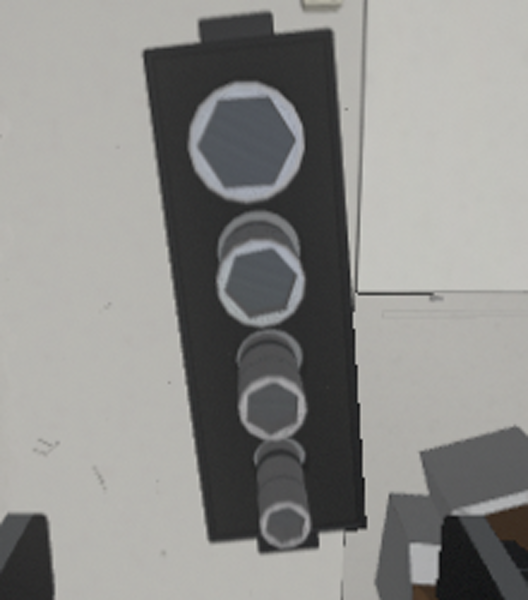

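All four sockets stand upright in their own wells, with mouths at about (252,89), (259,148), (263,200) and (269,248), where they should be. Handing in.

```bash
python3 -c "
from cell import arm
print(arm.job_done())"
```

```text
the job is handed in; nothing more can be done
None
```

All four sockets stand upright in the wells of their own size, none tipped on the way, and the job was handed in at about 31 s; the tape and terminal strip were not touched, and the hand-in call returned no verdict.

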